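Unlock and open the hardener chest on the mixing bench

ROBOT

A 7-joint arm with a two-finger parallel gripper is mounted at the origin on the work surface. World frame = base frame: x ahead of the robot, y to its left, z up, the work surface at z = 0. Lengths are in m, angles in rad, forces in N, time in s.
With the tool pointing down it reaches from about 0.35 to 0.775 m from the base axis. Payload 3.1 kg.
Tool frame: the origin (TCP) lies on the centre line of the jaws, within the pads' length; the fingertips stand 8 mm ahead of it and the grasp point (between the pads) lies 11 mm behind it; z points along the fingers, x is the direction in which the jaws open and shut, and the axes are right-handed (so a half turn about z gives the same grasp; the last joint's range is limited). The gripper opens to 85 mm and grips with 20 to 120 N. Pads are 22 mm wide; open, the fingers measure 114 mm over their backs; the gripper's body (76 mm by 85 mm) begins 54 mm behind the grasp point. The pads swing forward as they close: fully open they stand 13 mm farther back than shut.
Start: joints at [-0.042, 0.311, 0.014, 1.512, -0.004, 1.319, -0.027], TCP at [0.55, 0, 0.239] pointing down, gripper open.
Joint ranges: [-2.7, 2.7], [-0.3, 1.91], [-1.27, 1.3], [0.12, 2.57], [-1.44, 4.58], [0.2, 2.03], [-3.05, 3.05]. Speed limits (rad/s): [2.79, 2.79, 3.14, 3.14, 3.14, 3.14, 3.14].

INTERFACE

Orientations are given as [roll, pitch, yaw] about the fixed x, y, z axes, in that order (R = Rz(yaw) Ry(pitch) Rx(roll)).
In Python, from bench import r, capture, get_calibration, look_for, silhouettes, spot_point gives the robot as it stands.
- The arm moves only by the tool servo_tool, never from a script. Its argument "deltas" is text: rows parted by semicolons, each of 5 numbers parted by spaces: the shift along the tool's x, y, z in cm, then the turn about the tool's z in degrees, then the opening, from -1 (shut) to 1 (fully open). In form: dx dy dz spin claw; .... A call has 1 to 10 rows; each row is the pose to reach, as a shift and turn from the pose commanded when the call began, along the tool's axes at that moment; what a row does not reach only later rows make up. A row lasts 1/10 s, in which the tool goes at most 50 mm and 8.59 degrees, less where a joint would pass 70% of its speed; a pose out of reach is approached as far as the arm can. A call with a gripper value outside its range is refused whole. The fingers move at their own pace and stop on an object; "grip_force" is the grip in N (left out, the last holds). Time passes only in rows, so rows that repeat a pose let the fingers close. It gives the time, the measured TCP pose, the force and the opening at its end, in the units of the state.
- r.observe(): the state, without advancing time (a new reading comes with each control period).
- capture(name): name is "scene" or "side" or "wrist"; returns the picture (480x640x3 uint8, red, green, blue); there is no depth.
- get_calibration(name): a dict with "fov_y" (degrees; the focal length in pixels is half the picture's height over the tangent of half this angle, whatever the lens; pixels are square), "cx", "cy" (the principal point, pixels), "dist" ([k1, k2, p1, p2, k3] as OpenCV has them; the pictures are not rectified), "xyz" and "attitude" of the camera in the world; the wrist camera has in their place "mount" (4x4, takes a point from camera to tool coordinates, whose origin is the TCP and whose axes are the tool frame's). Camera axes: x right, y up, looking along -z (the intrinsics and any distortion apply to the point x, -y, -z); pixel columns grow to the right and rows downward; lengths in m; the calibration is good to about 2 mm. A picture is of the moment at which its call begins: read the wrist's pose just before it. get_calibration takes no time and is no camera call.
- r.finish_job(): hands the job in, once; it reports no verdict.
Trained networks look in the newest picture that a camera, given by its name, has taken for a name from the list of things; names that differ only in an ending like _2 or _b are one class to them, and where a whole thing is asked for, a point or a joint stands for the part that bears it (a point fixed in the world has none). Each returns a list of dicts, best first, with "confidence" (0 to 1); they miss things now and then, are a little off and sometimes report something else, mostly with a low value. They report only what shows in the picture. A call takes as long as a camera call.
- look_for(camera, query): "location" ([x, y, z] in m, in world coordinates, good to about 4 mm: the middle of the surface that is visible of it).
- silhouettes(camera, query): "mask" (480x640 bool, what is visible of it).
- spot_point(camera, query): "location" ([x, y, z] in m, in world coordinates, good to about 4 mm: a listed point, or the origin of a listed thing).
The state is a dict: "time_s": time; "joint_pos": joint angles; "qvel": joint speeds; "tau": joint torques, N m; "ee_pos": TCP position; "orientation": TCP orientation; "contact_force": force on the tool from outside, world axes, zero at the start; "moment": the same for the moment, N m; "gripper_width": opening from 0.0 (shut) to 1.0 (fully open).
Only numpy, scipy, OpenCV 4.12 (cv2) and the standard library are available. Lean on these libraries where they do the work, as an engineer would, in place of code of your own. Each camera call takes 0.05 s, during which the arm holds its last target. There are 200 camera calls.

TASK

Throw all three interlocked levers of the grey console fully away from you, in whatever order the hidden interlock permits (if one is blocked, leave it and try another), then push the blue lid by its handle away from you, over its small end ridge, until it is fully open. Leave everything else on the bench where it stands, and let go of everything at the end.

Things in the scene. Friction and masses are not known exactly. Their poses are not given: they have to be found in the camera images.
- console: Grey steel console fixed on the table, 200 mm deep (its x), 430 mm wide (its y), deck 75 mm above the table; origin at the centre of its underside; x points away from the robot, y to the left as the robot sees it. Three levers stand at y = -155 (right), -75 (mid), +5 mm (left), pivots at x = +12 mm; then a chest with a sliding lid centred on y = +150 mm
- deck (a point): centre of the lever deck (console x = 0, y = -75 mm, 75 mm up). Inside, a hidden interlock joins neighbours (right-mid, mid-left): of each two, one must be fully thrown before the other comes free. Which is first differs each time and cannot be seen. A blocked lever stops hard within about 0.1 rad. Some order always works; levers once thrown do not hinder the rest
- rail_mid (a point): middle of the yellow guard rail, a fixed bar 12 mm thick along console y from -200 to +45 mm, at x = +35 mm, its axis 285 mm above the table, on two hoops from the rear edge (x = +88 mm). Under it a vertical tool cannot push a lever to its end; one leaning about 30 to 45 degrees back towards the robot can
- knob_left (a point): centre of the yellow ball knob, 28 mm in diameter, at the top of the left lever (console y = 5 mm). Before it is thrown: console x = -29 mm, 163 mm above the table; thrown: console x = +70 mm, 155 mm above the table (170 mm at the top of its arc)
- lever_left (a joint): angle of the left lever: 0 = leaning towards the robot (as found), 0.85 rad = fully thrown away from the robot, against its stop. A steel rod 12 mm thick, 120 mm from the pivot (50 mm above the table, console x = +12 mm) to the knob's centre. It swings in the console's xz plane, resists with about 2 N at the knob and stays where it is left
- knob_mid (a point): centre of the blue ball knob, 28 mm in diameter, at the top of the mid lever (console y = -75 mm). Before it is thrown: console x = -29 mm, 163 mm above the table; thrown: console x = +70 mm, 155 mm above the table (170 mm at the top of its arc)
- lever_mid (a joint): angle of the mid lever: 0 = leaning towards the robot (as found), 0.85 rad = fully thrown away from the robot, against its stop. A steel rod 12 mm thick, 120 mm from the pivot (50 mm above the table, console x = +12 mm) to the knob's centre. It swings in the console's xz plane, resists with about 2 N at the knob and stays where it is left
- knob_right (a point): centre of the red ball knob, 28 mm in diameter, at the top of the right lever (console y = -155 mm). Before it is thrown: console x = -29 mm, 163 mm above the table; thrown: console x = +70 mm, 155 mm above the table (170 mm at the top of its arc)
- lever_right (a joint): angle of the right lever: 0 = leaning towards the robot (as found), 0.85 rad = fully thrown away from the robot, against its stop. A steel rod 12 mm thick, 120 mm from the pivot (50 mm above the table, console x = +12 mm) to the knob's centre. It swings in the console's xz plane, resists with about 2 N at the knob and stays where it is left
- lid_handle (a point): centre of the black upright handle plate on the lid, 14 mm thick (console x), 60 mm wide (y), 40 mm high; its centre is 104 mm, its top 124 mm above the table and the lid's top face 84 mm; shut, it is at console x = -80 mm, y = +150 mm
- lid (a joint): travel of the blue lid, a plate 196 x 117 x 6 mm that slides in grooved channels away from the robot along the console's x: 0 = shut, 0.12 m = fully open. Bolted shut (gives about 2 mm) until all three levers are fully thrown; then it slides with about 2 N until about 0.097 m, where it meets a small end ridge that takes about 10 N to force; past it (over 0.11) it is held open
- tin_orange: bystander: aluminium paint tin with orange band and black pouring lid, 102 mm across, 144 mm tall overall, standing left of the console; origin at the centre of its underside
- tin_red: bystander: aluminium paint tin with red band and black lid, 82 mm across, 114 mm tall, standing right of the console; origin at the centre of its underside
- mix_cup: bystander: white open mixing cup, 72 mm across, 85 mm tall, standing between robot and console; origin at the centre of its underside
- jar: bystander: amber jar with red cap, 60 mm across, 85 mm tall, standing behind the levers; origin at the centre of its underside
- tape_roll: bystander: yellow roll of tape lying flat, 100 mm across, 25 mm high; origin at the centre of its underside
- stirrer: bystander: spatula 200 mm long lying on the table; origin at the middle of its underside

How it is judged:
On the way, in this order (a step that is already met when the one before it is completed fails the run):
1. a first lever is fully thrown (value of joint any of lever_left, lever_mid, lever_right above 0.75 rad), for 0.2 s.
2. two levers are fully thrown ((value of joint each of lever_left, lever_mid above 0.75 rad or value of joint each of lever_mid, lever_right above 0.75 rad or value of joint each of lever_left, lever_right above 0.75 rad)), for 0.2 s.
3. all three levers are fully thrown (value of joint each of lever_left, lever_mid, lever_right above 0.75 rad), for 0.2 s.
At the end, for the whole second after the job is handed in: All three levers are thrown away from the robot (over 0.75 of 0.85 rad), the lid is open past its end ridge (over 110 of 120 mm), and all are at rest (all of step 3 and value of joint lid above 0.11 m and velocity of joint each of lever_left, lever_mid, lever_right below 0.05 rad/s and velocity of joint lid below 0.01 m/s); the robot touches nothing.
It fails at once if a bystander (tin, cup, jar, tape or stirrer) is moved by more than 30 mm (distance of any of tin_orange, tin_red, mix_cup, jar, tape_roll, stirrer from where it was at the start of the episode above 0.03 m).
It also fails if it takes over 61 s, if anything falls off the work surface, if the arm or the gripper's body presses on something with over 40 N, if the wrist force passes 120 N, or if a joint passes its speed limit or range.

## Working session

There is one attempt and no reset: what is moved stays moved. The work goes in short steps, Python scripts to look and compute and a tool call to move; the robot and the scene stay as the last step left them, time stands still between calls to the robot, and variables do not carry over. Pictures are saved under pics/ and viewed, about 8 in all and at most 12, crops included, and the job is handed in when it is done.

Besides the shell and the picture viewer there is one more tool, called as name(argument=value, ...) on one line, values as JSON. servo_tool: Moves the arm, as the interface text tells. Its arguments: {"type":"object","properties":{"deltas":{"type":"string"},"grip_force":{"type":"number"}},"required":["deltas"]}

```bash
mkdir -p pics; ls; python3 - <<'E'
from bench import r, capture, get_calibration, look_for, silhouettes, spot_point
import cv2, numpy as np
for c in ["scene","side"]:
    im=capture(c); cv2.imwrite(f"pics/{c}0.png",im[:,:,::-1])
    print(c,get_calibration(c))
    for q in ["console","deck","rail_mid","knob_left","knob_mid","knob_right","lid_handle","tin_orange","tin_red","mix_cup","jar","tape_roll","stirrer"]:
        try: print(q,[(np.round(d["location"],3).tolist(),round(d["confidence"],2)) for d in spot_point(c,q)[:2]])
        except Exception as e: print(q,e)
s=r.observe(); print(s)
E
```

```text
pics
scene {'fov_y': 50.042016411186125, 'cx': 321.02972810141233, 'cy': 236.61489419913391, 'dist': array([-0.12349744,  0.        ,  0.        ,  0.        ,  0.        ]), 'xyz': array([1.17481391, 0.73792831, 1.12399088]), 'attitude': array([0.77438501, 0.00323006, 2.46040429])}
console [([0.591, 0.06, 0.002], 0.93)]
deck [([0.586, -0.013, 0.076], 0.75), ([0.434, -0.113, 0.001], 0.52)]
rail_mid [([0.619, -0.022, 0.282], 0.78)]
knob_left [([0.558, 0.062, 0.167], 0.46)]
knob_mid [([0.562, -0.018, 0.165], 0.58)]
knob_right [([0.562, -0.1, 0.162], 0.69), ([0.748, -0.023, -0.002], 0.49)]
lid_handle [([0.511, 0.208, 0.102], 0.77)]
tin_orange [([0.651, 0.391, -0.002], 0.87)]
tin_red [([0.555, -0.241, 0.001], 0.92), ([0.513, 0.21, 0.104], 0.61)]
mix_cup [([0.433, 0.163, 0.004], 0.65)]
jar [([0.745, -0.024, -0.001], 0.96)]
tape_roll [([0.461, 0.381, -0.002], 0.78)]
stirrer [([0.433, -0.118, 0.003], 0.78)]
side {'fov_y': 57.41755852518214, 'cx': 318.28468723768907, 'cy': 242.84829557950945, 'dist': array([-0.05767663,  0.        ,  0.        ,  0.        ,  0.        ]), 'xyz': array([ 0.4
[... 719 characters left out ...]
.43)]
{'time_s': 1.4, 'joint_pos': array([-0.04170326,  0.31066317,  0.01403476,  1.51129615, -0.00439008,
        1.31946764, -0.0271937 ]), 'qvel': array([-0.00243938, -0.00112147,  0.00013227,  0.00090219,  0.00089424,
        0.00072442, -0.00020418]), 'tau': array([-3.31157225e-02, -3.22346878e+01,  1.57754445e-01, -2.09132212e+01,
        2.51307478e-02, -9.12275556e-01, -9.42174811e-04]), 'ee_pos': array([5.50016936e-01, 1.23479185e-05, 2.39516563e-01]), 'orientation': array([ 3.14156022e+00, -1.97664584e-04,  5.56106367e-05]), 'contact_force': array([-3.90405153,  0.35180311,  4.99906521]), 'moment': array([-0.01688582,  0.22881543, -0.04446436]), 'gripper_width': 1.0017832176940302}
```

```bash
python3 - <<'E'
from bench import get_calibration
import numpy as np
from scipy.optimize import least_squares
np.set_printoptions(precision=4,suppress=True)
print(get_calibration("wrist"))
C=np.array([[0,0,0],[0,0,0],[0,-75,75],[0,-75,75],[35,-77.5,285],[35,-77.5,285],[-29,5,163],[-29,-75,163],[-29,-75,163],[-29,-155,163],[-29,-155,163],[-80,150,104],[-80,150,104]])/1000
W=np.array([[.591,.06,.002],[.59,.055,0],[.586,-.013,.076],[.586,-.019,.078],[.619,-.022,.282],[.624,-.025,.287],[.558,.062,.167],[.562,-.018,.165],[.559,-.015,.16],[.562,-.1,.162],[.56,-.096,.167],[.511,.208,.102],[.507,.201,.105]])
def f(p):
    c,s=np.cos(p[2]),np.sin(p[2]); R=np.array([[c,-s,0],[s,c,0],[0,0,1]])
    return (C@R.T+[p[0],p[1],p[3]]-W).ravel()
o=least_squares(f,[.59,.057,0,0]); print(o.x,np.round(o.fun.reshape(-1,3)*1000,1))
import cv2
a=cv2.imread("pics/scene0.png");b=cv2.imread("pics/side0.png")
# check by projecting model points
def proj(cam,P):
    k=get_calibration(cam); fl=240/np.tan(np.radians(k["fov_y"]/2))
    from scipy.spatial.transform import Rotation as Ro
    R=Ro.from_euler("xyz",k["attitude"]).as_matrix()
    q=(P-k["xyz"])@R*[1,-1,-1]
    return cv2.projectPoints(q,np.zeros(3),np.zeros(3),np.array([[fl,0,k["cx"]],[0,fl,k["cy"]],[0,0,1]]),k["dist"])[0][:,0]
M=f.__call__(o.x).reshape(-1,3)+W
for im,n in((a,"scene"),(b,"side")):
    for u in proj(n,M): cv2.circle(im,tuple(int(round(v)) for v in u),2,(255,0,255),-1)
    cv2.imwrite(f"pics/{n}1.png",im)
E
```

```text
{'fov_y': 71.7438399001188, 'cx': 317.1461335076003, 'cy': 236.2578750351234, 'dist': array([0.0018, 0.    , 0.    , 0.    , 0.    ]), 'mount': array([[ 1.    ,  0.0005,  0.0008, -0.0003],
       [ 0.0007, -0.9623, -0.272 , -0.0703],
       [ 0.0006,  0.272 , -0.9623, -0.135 ],
       [ 0.    ,  0.    ,  0.    ,  1.    ]])}
[ 0.5885  0.0567 -0.0012  0.0008] [[-2.5 -3.3 -1.2]
 [-1.5  1.7  0.8]
 [ 2.4 -5.3 -0.2]
 [ 2.4  0.7 -2.2]
 [ 4.4  1.2  3.8]
 [-0.6  4.2 -1.2]
 [ 1.5 -0.2 -3.2]
 [-2.6 -0.2 -1.2]
 [ 0.4 -3.2  3.8]
 [-2.7  1.8  1.8]
 [-0.7 -2.2 -3.2]
 [-2.3 -1.2  2.8]
 [ 1.7  5.8 -0.2]]
```

View pics/scene1.png

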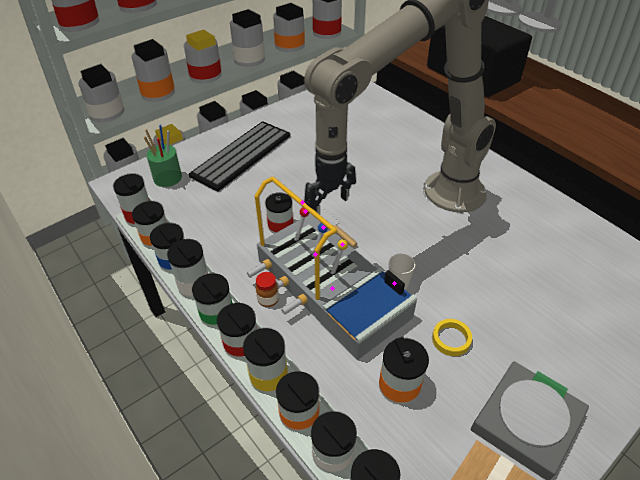

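View pics/side1.png

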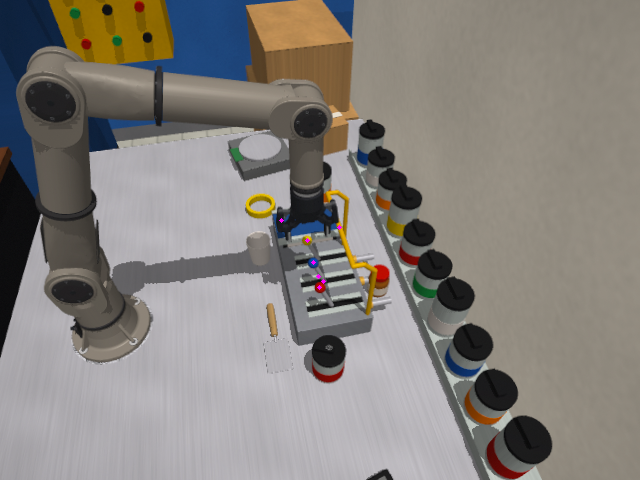

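The model points land on the knobs (scene: red about (303,208), blue (322,228), yellow (342,244)) and on the handle (394,284). So the console origin is at about (0.5885, 0.0567) with zero yaw. The tool can't lean, so I'll push each rod low with the outside of the fully open front finger. That keeps the gripper body short of the rail. I'll start with the mid lever.

servo_tool(deltas="-4 0.5 0 0 1; -8 1.8 0 0 1; -8 1.8 4 0 1; -8 1.8 8 0 1; -8 1.8 12 0 1; -8 1.8 14 0 1; -8 1.8 14 0 1; -8 1.8 14 0 1")

```text
time_s: 2.2
ee_pos: [0.4697, -0.018, 0.0985]
orientation: [3.142, 0.002, 0.0]
contact_force: [1.4, 0.4, -3.6]
gripper_width: 0.998
```

servo_tool(deltas="0.5 0 0 0 1; 1 0 0 0 1; 1.5 0 0 0 1; 2 0 0 0 1; 2.5 0 0 0 1; 2.5 0 0 0 1")

```text
time_s: 2.8
ee_pos: [0.4849, -0.018, 0.0968]
orientation: [-3.141, 0.022, -0.0]
contact_force: [-17.2, 0.7, -0.5]
gripper_width: 1.0
```

```bash
python3 - <<'E'
from bench import r, capture
import cv2
print(r.observe()["contact_force"])
cv2.imwrite("pics/side2.png",cv2.resize(capture("side")[150:350,200:430,::-1],None,fx=3,fy=3,interpolation=cv2.INTER_CUBIC))
E
```

```text
[-17.16691897   0.65206546  -0.53644616]
```

View pics/side2.png

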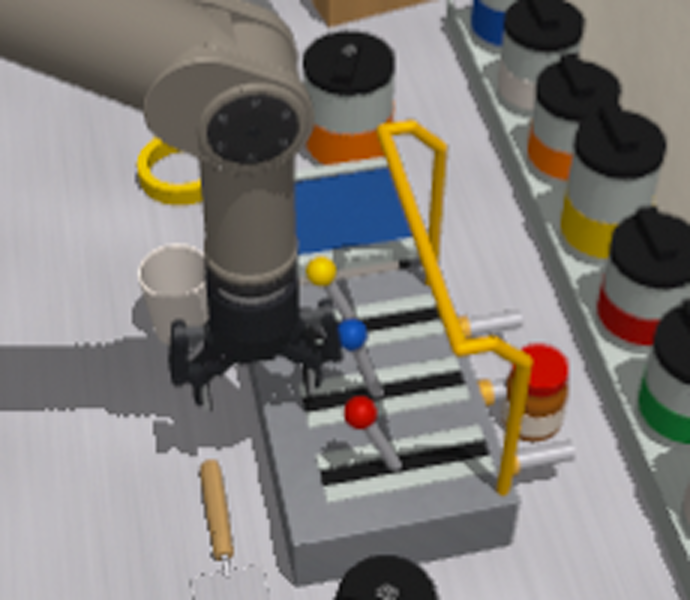

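The blue knob sits about 10 mm beyond the red–yellow line at (352,335), with 17 N of resistance and the outer finger knuckle touching it. So mid is blocked. I'll back off and try left.

servo_tool(deltas="-3 0 0 0 1; -3 -4 0 0 1; -3 -8 0 0 1; -2 -8 0 0 1; -1.5 -8 0 0 1; -1 -8 0 0 1; -0.5 -8 0 0 1; 0 -8 0 0 1; 0.5 -8 0 0 1; 0.5 -8 0 0 1")

```text
time_s: 3.85
ee_pos: [0.5013, 0.0614, 0.0993]
orientation: [3.141, -0.002, -0.001]
contact_force: [0.7, -0.4, -4.5]
gripper_width: 1.0
```

servo_tool(deltas="1 0 0 0 1; 2 0 0 0 1; 3 0 0 0 1; 4 0 0 0 1; 5 0 0 0 1; 5.5 0 0 0 1; 6 0 0 0 1; 6.5 0 0 0 1; 6.5 0 0 0 1")

```text
time_s: 4.75
ee_pos: [0.5624, 0.0618, 0.0969]
orientation: [3.141, 0.007, 0.0]
contact_force: [-3.8, 1.1, -12.6]
gripper_width: 0.998
```

```bash
python3 - <<'E'
from bench import r, capture, spot_point
import cv2
a=capture("scene")[150:330,230:430,::-1]
print([(d["location"].round(3) if hasattr(d["location"],"round") else d["location"],d["confidence"]) for d in spot_point("scene","knob_left")])
b=capture("side")[170:350,230:430,::-1]
cv2.imwrite("pics/lv1.png",cv2.resize(cv2.hconcat([a,b]),None,fx=2,fy=2,interpolation=cv2.INTER_CUBIC))
print([(d["location"],d["confidence"]) for d in spot_point("side","knob_left")])
print(r.observe()["contact_force"])
E
```

```text
[([0.6468, 0.0626, 0.1612], 0.52)]
[([0.6517, 0.0672, 0.1602], 0.44)]
[ 0.00726759 -0.16258533 -6.77296247]
```

View pics/lv1.png

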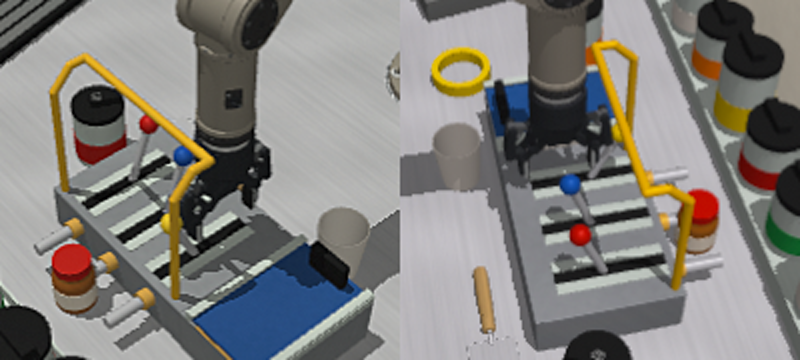

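The left lever is nearly thrown: its yellow knob is at x≈0.649, or about 0.76 rad. I'll push it a little further.

servo_tool(deltas="0.3 0 0 0 1; 0.6 0 0 0 1; 0.9 0 0 0 1; 1.2 0 0 0 1; 1.2 0 0 0 1; 1.2 0 0 0 1")

```text
time_s: 5.55
ee_pos: [0.5706, 0.0616, 0.1019]
orientation: [3.141, 0.012, -0.0]
contact_force: [-25.7, -1.8, 13.5]
gripper_width: 1.001
```

servo_tool(deltas="-4 0 0 0 1; -8 0 0 0 1; -11 0 0 0 1; -11 0 0 0 1")

```text
time_s: 5.95
ee_pos: [0.4661, 0.0622, 0.101]
orientation: [-3.141, -0.004, 0.001]
contact_force: [1.5, -0.7, -3.6]
gripper_width: 1.001
```

```bash
cat > chk.py <<'E'
from bench import r, capture, spot_point
import numpy as np
for c in ["scene","side"]:
    capture(c)
    for k in ["knob_left","knob_mid","knob_right"]:
        for d in spot_point(c,k)[:1]:
            L=d["location"]; x=(L[0]-.5885-.012)/.12
            print(c,k,np.round(L,3),round(d["confidence"],2),"rad",round(np.arcsin(np.clip(x,-1,1))+.348,3))
print(r.observe()["ee_pos"],r.observe()["contact_force"])
E
python3 chk.py
```

```text
scene knob_left [0.653 0.064 0.154] 0.68 rad 0.804
scene knob_mid [ 0.569 -0.018  0.167] 0.68 rad 0.08
scene knob_right [ 0.621 -0.02   0.283] 0.75 rad 0.519
side knob_left [0.657 0.064 0.157] 0.7 rad 0.834
side knob_mid [ 0.561 -0.017  0.161] 0.57 rad 0.016
side knob_right [ 0.564 -0.1    0.168] 0.69 rad 0.035
[0.4684819  0.06201935 0.0995285 ] [ 1.80562494 -0.26415303 -3.59086922]
```

Left is thrown (0.80–0.83 rad), so I'll retry mid.

servo_tool(deltas="0 4 0 0 1; 0 8 0 0 1; 1 8 0 0 1; 1.5 8 0 0 1; 2 8 0 0 1; 2.5 8 0 0 1; 3 8 0 0 1; 3 8 0 0 1")

```text
time_s: 7.15
ee_pos: [0.4869, -0.0181, 0.0964]
orientation: [3.14, 0.023, 0.0]
contact_force: [-18.3, -3.6, 1.6]
gripper_width: 0.998
```

Mid is still blocked, so right comes next.

servo_tool(deltas="-3 0 0 0 1; -3 4 0 0 1; -3 8 0 0 1; -2 8 0 0 1; -1.5 8 0 0 1; -1 8 0 0 1; -0.5 8 0 0 1; 0 8 0 0 1; 0.5 8 0 0 1; 0.5 8 0 0 1")

```text
time_s: 8.15
ee_pos: [0.5034, -0.0972, 0.0993]
orientation: [-3.141, -0.002, 0.002]
contact_force: [0.5, -0.8, -4.4]
gripper_width: 1.0
```

servo_tool(deltas="1 0 0 0 1; 2 0 0 0 1; 3 0 0 0 1; 4 0 0 0 1; 5 0 0 0 1; 5.5 0 0 0 1; 6 0 0 0 1; 6.5 0 0 0 1; 7 0 0 0 1; 7 0 0 0 1")

```text
time_s: 9.15
ee_pos: [0.5678, -0.0975, 0.0957]
orientation: [-3.14, 0.011, 0.0]
contact_force: [-4.6, 1.0, -12.7]
gripper_width: 1.0
```

servo_tool(deltas="0.3 0 0 0 1; 0.6 0 0 0 1; 0.6 0 0 0 1")

```text
time_s: 9.45
ee_pos: [0.5715, -0.0978, 0.0982]
orientation: [-3.14, 0.014, -0.0]
contact_force: [-16.5, 1.5, -5.9]
gripper_width: 1.001
```

servo_tool(deltas="-4 0 0 0 1; -8 0 0 0 1; -11 0 0 0 1; -11 0 0 0 1")

```text
time_s: 9.85
ee_pos: [0.4696, -0.099, 0.1026]
orientation: [3.14, -0.01, -0.002]
contact_force: [2.5, 0.4, -5.2]
gripper_width: 1.002
```

```bash
python3 chk.py
```

```text
scene knob_left [0.658 0.064 0.157] 0.66 rad 0.851
scene knob_right [ 0.662 -0.095  0.158] 0.5 rad 0.89
side knob_left [0.659 0.066 0.158] 0.49 rad 0.853
side knob_mid [ 0.564 -0.019  0.167] 0.71 rad 0.043
side knob_right [ 0.662 -0.098  0.158] 0.79 rad 0.881
[ 0.4697319  -0.09795992  0.09968238] [ 1.64778819  1.09979696 -2.97122375]
```

Right is thrown. Mid is next.

servo_tool(deltas="0 -4 0 0 1; 0 -8 0 0 1; 1 -8 0 0 1; 1.5 -8 0 0 1; 2 -8 0 0 1; 2.5 -8 0 0 1; 3 -8 0 0 1; 3.5 -8 0 0 1; 3.5 -8 0 0 1")

```text
time_s: 11.15
ee_pos: [0.5042, -0.0185, 0.0994]
orientation: [3.141, -0.002, -0.001]
contact_force: [0.6, -0.4, -4.2]
gripper_width: 1.001
```

servo_tool(deltas="1 0 0 0 1; 2 0 0 0 1; 3 0 0 0 1; 4 0 0 0 1; 5 0 0 0 1; 5.5 0 0 0 1; 6 0 0 0 1; 6.5 0 0 0 1; 7 0 0 0 1; 7 0 0 0 1")

```text
time_s: 12.15
ee_pos: [0.571, -0.0182, 0.0972]
orientation: [3.141, 0.006, -0.0]
contact_force: [-6.1, -0.2, -12.6]
gripper_width: 0.998
```

servo_tool(deltas="0.3 0 0 0 1; 0.6 0 0 0 1; 0.6 0 0 0 1")

```text
time_s: 12.45
ee_pos: [0.5709, -0.0182, 0.098]
orientation: [3.142, 0.018, -0.0]
contact_force: [-20.9, 1.5, -4.2]
gripper_width: 0.998
```

servo_tool(deltas="-4 0 0 0 1; -8 0 0 0 1; -11 0 0 0 1; -11 0 0 0 1")

```text
time_s: 12.85
ee_pos: [0.4702, -0.0187, 0.1024]
orientation: [3.141, -0.009, -0.001]
contact_force: [2.0, -0.5, -4.2]
gripper_width: 1.002
```

```bash
python3 chk.py
```

```text
scene knob_left [0.656 0.065 0.158] 0.45 rad 0.824
scene knob_mid [ 0.661 -0.018  0.158] 0.6 rad 0.874
scene knob_right [ 0.662 -0.098  0.153] 0.43 rad 0.885
side knob_left [0.659 0.066 0.158] 0.64 rad 0.861
side knob_mid [ 0.658 -0.016  0.153] 0.65 rad 0.843
side knob_right [ 0.663 -0.095  0.157] 0.73 rad 0.894
[ 0.47071855 -0.01802876  0.09970132] [ 2.47872236  0.31003565 -4.1255698 ]
```

All three levers are thrown. Next is the lid: rise, shut the gripper, and move in front of the handle above the cup.

servo_tool(deltas="0 0 -4 0 1; 0 -4.5 -7 0 -1; 0 -9 -7 0 -1; 0 -13.5 -7 0 -1; 0 -18 -7 0 -1; 0 -22.5 -7 0 -1; 0 -22.5 -7 0 -1; 0 -22.5 -7 0 -1; 0 -22.5 -7 0 -1; 0 -22.5 -7 0 -1")

```text
time_s: 14.25
ee_pos: [0.4696, 0.205, 0.1692]
orientation: [3.141, -0.0, -0.003]
contact_force: [1.1, -0.1, -3.8]
gripper_width: -0.003
```

servo_tool(deltas="0 0 2 0 -1; 0 0 4.5 0 -1; 0 0 6.5 0 -1; 0 0 6.5 0 -1")

```text
time_s: 14.65
ee_pos: [0.467, 0.2042, 0.1016]
orientation: [3.138, 0.006, -0.003]
contact_force: [1.3, -0.9, -3.6]
gripper_width: 0.002
```

```bash
python3 - <<'E'
from bench import r, capture, spot_point
import cv2
a=capture("scene")[180:360,270:470,::-1]
print([(d["location"],d["confidence"]) for d in spot_point("scene","lid_handle")[:2]])
b=capture("side")[150:330,200:400,::-1]
print([(d["location"],d["confidence"]) for d in spot_point("side","lid_handle")[:2]])
cv2.imwrite("pics/lid1.png",cv2.resize(cv2.hconcat([a,b]),None,fx=2,fy=2,interpolation=cv2.INTER_CUBIC))
print(r.observe()["ee_pos"],r.observe()["gripper_width"],r.observe()["contact_force"])
E
```

```text
[([0.5085, 0.2092, 0.1019], 0.57)]
[([0.506, 0.2005, 0.1047], 0.64), ([0.4303, -0.1199, 0.0039], 0.38)]
[0.47026205 0.20696353 0.10567716] 0.0013816627176767948 [ 2.16928507 -0.98495685 -3.27506764]
```

View pics/lid1.png

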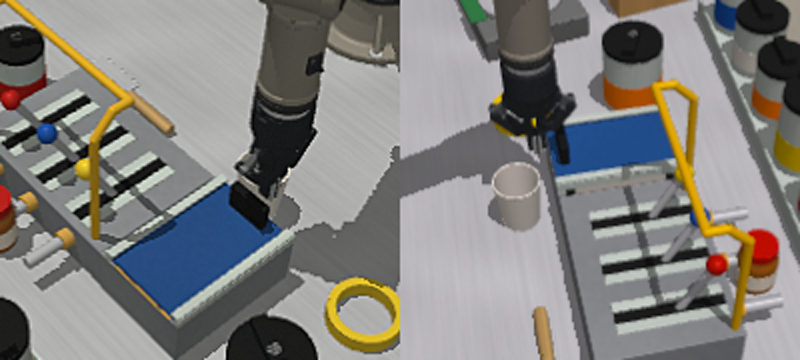

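The shut fingers stand just in front of the black handle, and all three knobs are on the far side. I'll push.

servo_tool(deltas="1.5 0 0 0 -1; 2.5 0 0 0 -1; 3.5 0 0 0 -1; 4.5 0 0 0 -1; 5.5 0 0 0 -1; 6.5 0 0 0 -1; 7.5 0 0 0 -1; 8.5 0 0 0 -1; 9.5 0 0 0 -1; 10.5 0 0 0 -1")

```text
time_s: 15.85
ee_pos: [0.5747, 0.2074, 0.1042]
orientation: [-3.141, 0.0, 0.0]
contact_force: [-0.9, 2.3, -3.0]
gripper_width: -0.001
```

servo_tool(deltas="0.7 0 0 0 -1; 1.4 0 0 0 -1; 2.1 0 0 0 -1; 2.8 0 0 0 -1; 3.4 0 0 0 -1; 3.4 0 0 0 -1")

```text
time_s: 16.45
ee_pos: [0.6062, 0.2071, 0.104]
orientation: [3.141, 0.005, 0.0]
contact_force: [-5.6, 1.1, 1.2]
gripper_width: -0.002
```

servo_tool(deltas="0.4 0 0 0 -1; 0.8 0 0 0 -1; 1.2 0 0 0 -1; 1.2 0 0 0 -1")

```text
time_s: 16.85
ee_pos: [0.6062, 0.2071, 0.1041]
orientation: [3.137, 0.031, 0.003]
contact_force: [-30.1, -4.4, 16.8]
gripper_width: -0.001
```

```bash
python3 - <<'E'
from bench import r, capture, spot_point
for c in("scene","side"):
    capture(c); print([(d["location"],d["confidence"]) for d in spot_point(c,"lid_handle")[:1]])
print(r.observe()["ee_pos"],r.observe()["contact_force"])
E
```

```text
[([0.6313, 0.209, 0.1018], 0.78)]
[([0.6297, 0.2001, 0.104], 0.85)]
[0.60624429 0.20704869 0.1041236 ] [-29.80175731  -3.91887257  17.10859697]
```

The lid is hard against its stop, with about 122 mm of travel. I'll back off, rise, and check.

servo_tool(deltas="-3 0 0 0 -1; -6 0 0 0 -1; -6 0 -4 0 -1; -6 0 -8 0 -1; -6 0 -12 0 -1; -6 0 -14 0 -1; -6 0 -14 0 -1; -6 0 -14 0 -1")

```text
time_s: 17.85
ee_pos: [0.5608, 0.2062, 0.2437]
orientation: [3.141, -0.001, -0.001]
contact_force: [1.9, 0.2, -4.5]
gripper_width: -0.003
```

```bash
python3 chk.py; python3 - <<'E'
from bench import r, capture, spot_point
import cv2
v=[]
for c in("scene","side"):
    v.append(capture(c)[150:350,210:450,::-1]); print([(d["location"],d["confidence"]) for d in spot_point(c,"lid_handle")[:1]])
cv2.imwrite("pics/end.png",cv2.resize(cv2.hconcat(v),(800,333)))
for q in["tin_orange","tin_red","mix_cup","jar","tape_roll","stirrer"]: print(q,[d["location"] for d in spot_point("side",q)[:1]])
E
```

```text
scene knob_left [ 0.459  0.386 -0.001] 0.71 rad -1.223
scene knob_mid [ 0.662 -0.017  0.157] 0.55 rad 0.887
scene knob_right [ 0.661 -0.098  0.154] 0.65 rad 0.879
side knob_left [0.657 0.066 0.158] 0.69 rad 0.84
side knob_mid [ 0.654 -0.015  0.152] 0.61 rad 0.812
side knob_right [ 0.662 -0.097  0.161] 0.67 rad 0.885
[0.55972314 0.20688856 0.24342552] [ 0.77023568  1.00248166 -4.04208011]
[]
[([0.6282, 0.2055, 0.1056], 0.76)]
tin_orange [[0.6547, 0.3915, -0.0009]]
tin_red [[0.5499, -0.2319, -0.0014]]
mix_cup [[0.4275, 0.1634, -0.0056]]
jar [[0.7525, -0.0229, 0.0033]]
tape_roll [[0.4572, 0.383, -0.0014]]
stirrer [[0.4312, -0.1188, 0.0042]]
```

View pics/end.png

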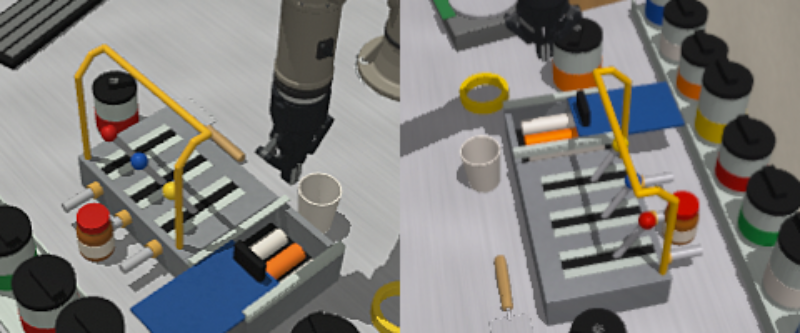

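The final view shows the lid fully open with its contents visible, all three levers thrown, and the gripper clear of everything. I'm handing in.

```bash
python3 -c "
from bench import r
print(r.finish_job())"
```

```text
the job is handed in; nothing more can be done
None
```

All three levers are thrown and the lid is open past its ridge. The job was handed in at about 19 s on the robot's clock, with no verdict reported.

- **Levers:** I threw left, then right, then mid. Mid was blocked on the first try and again after left was thrown, so I left it until last. The moves can't lean the tool, so I pushed with the outside of the open front finger, which kept the gripper's body short of the rail. Final camera checks gave about 0.84 rad for left and 0.81–0.89 for mid and right.
- **Lid:** I pushed the handle with shut fingers until it hit its stop at about 30 N. Its travel, measured by camera, was about 0.12 m.
- **Bystanders:** each was found within about 8 mm of where it started, which is close to the networks' error.
- **End state:** the gripper was clear of everything, at a height of 0.24 m.
- **Checks that failed or disagreed:**
  - In the last scene view, the network mistook the tape roll for the left knob and missed the handle. The side camera and the picture confirmed both.
  - After right was thrown, the scene camera missed the mid knob once.

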